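# Load the softener cartridge into the dosing dock

## Robot

A 6-joint arm with a two-finger parallel gripper is mounted at the origin on the work surface. World frame = base frame: x ahead of the robot, y to its left, z up, the work surface at z = 0. Lengths are in m, angles in rad, forces in N, time in s.
With the tool pointing down it reaches from about 0.3 to 0.875 m from the base axis. Payload 4.2 kg.
Tool frame: the origin (TCP) lies at the centre of the arm's flange, where the gripper is bolted on; the fingertips stand 173 mm ahead of it and the grasp point (between the pads) lies 155 mm ahead of it; z points along the fingers, y is the line along which they close (so a half turn about z gives the same grasp; the last joint's range is limited). The gripper opens to 85 mm and grips with 20 to 120 N. Pads are 22 mm wide; open, the fingers measure 114 mm over their backs; the gripper's body (76 mm by 85 mm) begins 54 mm behind the grasp point. The pads swing forward as they close: fully open they stand 13 mm farther back than shut.
Start: joints at [1.106, 0.32, 1.565, -0, 1.257, -0.02], TCP at [0.247, 0.519, 0.405] pointing down, gripper open.
Joint ranges: [-3.11, 3.11], [-0.84, 2.01], [0.21, 2.61], [-1.34, 4.49], [0.05, 2.63], [-2.56, 2.56]. Speed limits (rad/s): [2.57, 2.57, 3.14, 3.14, 3.14, 3.14].

## Interface

Orientations are given as a rotation vector (axis times angle).
In Python, from cell import r gives the robot as it stands.
- The arm moves only by the shell command python3 -m inch 'ROWS' [FORCE]. ROWS is JSON, a list of rows, each a list of 7 numbers: the turn, a rotation vector about the world's x, y, z in rad, then the shift along the world's x, y, z in mm, then the finger opening in mm, from 0 to 85.4. A call has 1 to 8 rows; each row is the pose to reach, as a shift and turn from the pose commanded when the call began; what a row does not reach only later rows make up. A row lasts 1/8 s, in which the tool goes at most 62.5 mm and 10.7 degrees, less where a joint would pass 70% of its speed; a pose out of reach is approached as far as the arm can. A call with a gripper value outside its range is refused whole. The fingers move at their own pace and stop on an object; FORCE is the grip in N (left out, the last holds). Time passes only in rows, so rows that repeat a pose let the fingers close. It gives the time, the measured TCP pose, the force, the opening and the grip force at its end, in the units of the state.
- r.state(): the state, without advancing time (a new reading comes with each control period).
- r.grab_frame(name): name is "scene" or "top" or "wrist"; returns the picture (420x560x3 uint8, red, green, blue); there is no depth.
- r.camera_params(name): a dict with "K" (3x3 intrinsics, pixels), "rvec" (rotation vector, rad) and "tvec" (3), from world to camera coordinates, as OpenCV has them. Camera axes: x right, y down, z forward; pixel columns grow to the right and rows downward; lengths in m; the calibration is good to about 2 mm. A picture is of the moment at which its call begins: read the wrist's pose just before it. camera_params takes no time and is no camera call; for the wrist camera it gives the pose at the moment of the call.
- r.close_job(): hands the job in; it is judged then, once.
The state is a dict: "clock": time; "joint_pos": joint angles; "qd": joint speeds; "joint_efforts": joint torques, N m; "eef_pos": TCP position; "orientation": TCP orientation; "wrist_force": force on the tool from outside, world axes, zero at the start; "ft_torque": the same for the moment, N m; "opening": opening from 0.0 (shut) to 1.0 (fully open); "grip_force": force on a finger pad.
Only numpy, scipy, OpenCV 4.12 (cv2) and the standard library are available. Lean on these libraries where they do the work, as an engineer would, in place of code of your own. Each camera call takes 0.05 s, during which the arm holds its last target. There are 200 camera calls.

## Task

Swing the lid of the supply box right over past its balance point so that it stays open by itself, and lift out the oblong softener cartridge. Its compartment only lets you hold it by its narrow ends and the dosing dock only by its broad sides, so stand it upright on the open counter, let go, take it by its broad sides and set it down gently into the dock's bowl between the two cheeks, upright and fully home. Leave the lid open, never tip the cartridge over or let it drop, and leave the other things where they are.

Things in the scene. Friction and masses are not known exactly. Their poses are not given: they have to be found in the camera images.
- supply_box: Fixed cream box with hinged lid, 110 (x) x 136 (y) x 77 mm high; walls and floor 5 mm. Origin: centre of its underside. A 4 mm divider along y, 75 mm high, makes two compartments, each 48 mm (x) by 126 mm (y) inside, centred at x = -26.5 and +26.5 mm: the cartridge stands in one, a round tub in the other, either way round. The hinge runs along y at the +x side, 77 mm up.
- lid (a joint): Lid angle, rad: 0 shut (level), grows as its front (-x) edge swings up and over the hinge towards +x; stop at 1.92. The lid (112 x 138 x 6 mm, about 0.18 kg) turns freely: let go below about 1.6 it falls shut, beyond that it falls open to the stop and stays.
- lid_pull (a point): Centre of the lid's pull: a level barrel 16 mm thick, 36 mm long along y (the hinge direction), on a 14 mm wide neck, in the lid's plane 140 mm from the hinge: 30 mm out from the box's front wall, 80 mm above the counter when shut. Pinched on its flat ends it can turn between the fingers as the lid swings. Axes: the lid's (x from pull to hinge, z out of its outer face).
- lid_hinge (a point): Point on the lid's hinge line at the middle of the lid; y axis along the hinge. The pull's centre runs on a 140 mm arc about it.
- cart_center (a point): Centre (half-way up) of the white cartridge, 70 mm high, about 0.15 kg. Body 40 mm (x, between broad sides) by 60 mm (y, between narrow ends), from 20 mm above its underside to its top; below, a round domed foot narrowing to a flat 25 mm underside on which it can stand. z up. Starts upright in the box, its y along the box's y, about 30 mm free at each end. Best held 8 to 15 mm above this centre.
- dock_seat (a point): Centre of the floor of the dock's bowl, 14 mm above the counter: the cartridge's underside ends here, its centre 35 mm above. The bowl is conical, 29 mm wide at its floor, 47 mm at its rim 16 mm higher, and centres the foot. Cheeks at +y and -y, 68 mm apart, 52 mm wide in x, rise 78 mm above this point: the cartridge's y goes along this y, either way round. Fixed; z up.
- dock: The fixed dosing dock: base plate with the bowl and its two cheeks, level block round the bowl 30 mm high, and on the +x side a control head 130 mm wide, 75 mm high, that begins 85 mm from the bowl's axis. Origin: on the counter under the bowl's centre.
- tub: Bystander: round white tub, 40 mm diameter, 62 mm high, in the other compartment. Origin: its underside.
- mug: Bystander: white mug, 80 mm diameter, 90 mm high, on the counter. Origin: its underside.
- detergent: Bystander: tall white bottle with blue cap, 72 mm diameter, 210 mm high, far left. Origin: its underside.
- bleach: Bystander: white bottle with grey cap, 66 mm diameter, 180 mm high, far right. Origin: its underside.
- can: Bystander: metal can, 60 mm diameter, 110 mm high, at the left. Origin: its underside.
- coin_bowl: Bystander: steel bowl, 100 mm diameter, 40 mm high, at the right. Origin: its underside.
- brush: Bystander: hand brush lying close in front of the robot, along y. Origin: its underside.
- cartridge: The cartridge's underside centre, 35 mm below point cart_center.
There are look-alikes about, which are no part of the job. Leave any green look-alike of the supply_box alone.

How it is judged:
By the outcome, as a careful person would: the job done as asked, in the order asked, and still so for the second after the job is handed in, with the robot touching nothing.
It also fails if it takes over 67 s, if anything falls off the work surface, if the arm or the gripper's body presses on something with over 40 N, if the wrist force passes 120 N, or if a joint passes its speed limit or range.

## Working session

There is one attempt and no reset: what is moved stays moved. The work goes in short steps, Python scripts to look and compute and a shell command to move; the robot and the scene stay as the last step left them, time stands still between calls to the robot, and variables do not carry over. Pictures are saved under pics/ and viewed, at most 11 in all, crops included, and the job is handed in when it is done.

```bash
ls; mkdir -p pics; python3 - <<'E'
from cell import r
import cv2
s=r.state();print(s)
for n in("scene","top"):
    f=r.grab_frame(n);cv2.imwrite(f"pics/{n}0.png",f[:,:,::-1]);p=r.camera_params(n);print(n,p)
E
```

```text
pics
{'clock': 0.0, 'joint_pos': array([ 1.10596618e+00,  3.20317666e-01,  1.56570464e+00,  6.74114461e-06,
        1.25737778e+00, -1.99998423e-02]), 'qd': array([-1.46444962e-03, -2.10918048e-04,  2.04527874e-04, -2.49024942e-04,
        6.28198424e-06,  5.08390157e-04]), 'joint_efforts': array([ 1.11503530e-03, -4.15519345e+01, -2.34163553e+01, -4.24148857e-05,
        8.09170248e-03, -1.16564968e-05]), 'eef_pos': array([0.24734836, 0.51889386, 0.40385723]), 'orientation': array([-6.92896975e-01, -3.06377636e+00,  2.75329363e-03]), 'wrist_force': array([0.55511159, 0.16181666, 0.22604486]), 'ft_torque': array([ 0.00782898, -0.0081795 ,  0.0343066 ]), 'grip_force': 0.0, 'opening': 1.0002899600907456}
scene {'K': array([[439.21537553,   0.        , 286.65075382],
       [  0.        , 439.21537553, 203.97354912],
       [  0.        ,   0.        ,   1.        ]]), 'rvec': array([ 2.04495748,  1.47934865, -0.5303917 ]), 'tvec': array([-0.18417033, -0.30681339,  1.57385607])}
top {'K': array([[546.54087263,   0.        , 277.84209678],
       [  0.        , 546.54087263, 218.9993105 ],
       [  0.        ,   0.        ,   1.        ]]), 'rvec': array([ 2.175485  , -2.01991738,  0.23694006]), 'tvec': array([0.01687255, 0.51104459, 1.41129505])}
```

View pics/scene0.png

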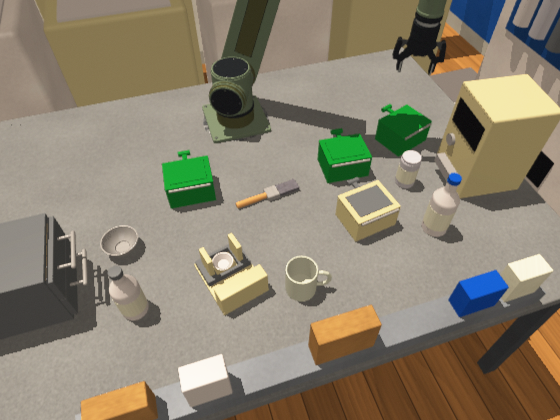

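View pics/top0.png

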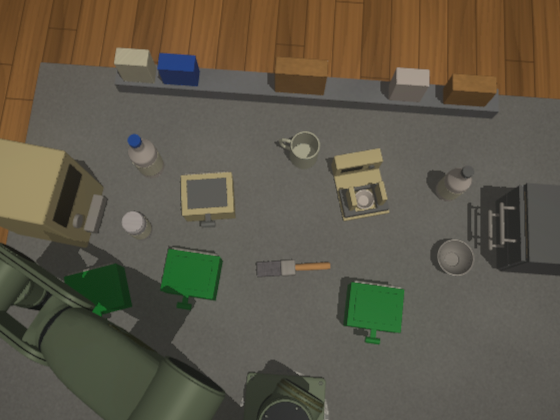

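The scene view shows the cream supply box at about (367,208) and the dock at (225,265). In the top view the box is at (208,195) with its pull at (208,224), and the dock's bowl is at (364,199) with its head on the far (+x) side. The green boxes are look-alikes.

```bash
cat > h.py <<'E'
import numpy as np,cv2
from cell import r
def ray(p,uv):
    R=cv2.Rodrigues(np.array(p["rvec"]))[0];t=np.array(p["tvec"])
    d=R.T@np.linalg.inv(p["K"])@np.array([uv[0],uv[1],1.]);return -R.T@t,d
def onz(p,uv,z):
    c,d=ray(p,uv);return c+d*(z-c[2])/d[2]
def proj(p,X):
    return cv2.projectPoints(np.array(X,float).reshape(-1,3),np.array(p["rvec"]),np.array(p["tvec"]),p["K"],None)[0].reshape(-1,2)
E
python3 - <<'E'
from h import *
f=cv2.imread("pics/top0.png");p=r.camera_params("top")
a=cv2.resize(f[160:240,165:265],None,fx=4,fy=4,interpolation=cv2.INTER_CUBIC)
b=cv2.resize(f[140:220,315:415],None,fx=4,fy=4,interpolation=cv2.INTER_CUBIC)
cv2.imwrite("pics/c.png",np.hstack([a,b]))
hsv=cv2.cvtColor(f,cv2.COLOR_BGR2HSV)
for n,u,z in(("pull",(208,224),.08),("lidc",(208,194),.08),("seat",(364,199),.014)):print(n,onz(p,u,z))
print(np.linalg.inv(cv2.Rodrigues(p["rvec"])[0])@-p["tvec"])
E
```

```text
pull [0.47610848 0.23739466 0.08      ]
lidc [0.55793376 0.24580457 0.08      ]
seat [ 0.59402083 -0.18104651  0.014     ]
[0.17639979 0.03746329 1.49019615]
```

View pics/c.png

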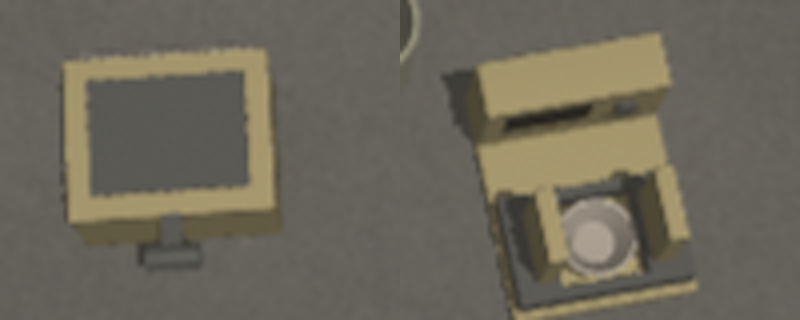

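```bash
python3 - <<'E'
from h import *
p=r.camera_params("top")
A=lambda u,v:((u+.5)/4-.5+165,(v+.5)/4-.5+160)
B=lambda u,v:((u-400+.5)/4-.5+315,(v+.5)/4-.5+140)
c=np.array([onz(p,A(*q),.083) for q in((63,62),(268,50),(276,208),(70,222))]);print(c)
print("cen",c.mean(0));e=c[0]-c[1]+c[3]-c[2];g=c[0]-c[3]+c[1]-c[2]
print("sizes",np.linalg.norm(c[0]-c[1]),np.linalg.norm(c[0]-c[3]),"yaw",np.arctan2(-e[0],e[1]),np.arctan2(g[1],g[0]))
print("pull",onz(p,A(170,257),.084))
print("rim",onz(p,B(598,236),.030),"floor",onz(p,B(590,240),.014))
k=[onz(p,B(*q),.092) for q in((540,190),(556,186),(566,264),(550,266),(655,168),(673,165),(690,238),(672,240))]
l=np.mean(k[:4],0);q=np.mean(k[4:],0);print("cheeks",l,q,(l+q)/2,np.linalg.norm(l-q),np.arctan2(-(l-q)[0],(l-q)[1]))
h=[onz(p,B(*q),.075) for q in((478,67),(660,34))];d=h[0]-h[1];print("head",h,np.linalg.norm(d),np.arctan2(-d[0],d[1]))
ca,sa=np.cos,np.sin
R=cv2.Rodrigues(r.state()["orientation"])[0];print(R)
E
```

```text
[[0.60400242 0.32482988 0.083     ]
 [0.6227777  0.1881536  0.083     ]
 [0.51397093 0.17272201 0.083     ]
 [0.49430038 0.3076382  0.083     ]]
cen [0.55876286 0.24833592 0.083     ]
sizes 0.13795984340032763 0.11104094749627667 yaw 0.14062271392862638 0.14820487119062462
pull [0.47542219 0.23915901 0.084     ]
rim [ 0.59059539 -0.17898285  0.03      ] floor [ 0.59181719 -0.17587903  0.014     ]
cheeks [ 0.57740709 -0.13973099  0.092     ] [ 0.59972665 -0.2183725   0.092     ] [ 0.58856687 -0.17905174  0.092     ] 0.08174747579088637 0.27654184216272926
head [array([ 0.6912345 , -0.08597655,  0.075     ]), array([ 0.72448443, -0.20932203,  0.075     ])] 0.12774844239643104 0.2633085924322937
[[-9.02689643e-01  4.30291688e-01 -6.87032218e-04]
 [ 4.30292236e-01  9.02688539e-01 -1.41205324e-03]
 [ 1.25813383e-05 -1.57027046e-03 -9.99998767e-01]]
```

```bash
python3 -m inch '[[0,0,0.15,40,-50,0,60],[0,0,0.3,80,-100,-10,60],[0,0,0.45,120,-150,-20,60],[0,0,0.59,160,-200,-30,60],[0,0,0.59,195,-245,-45,60],[0,0,0.59,228,-282,-60,60],[0,0,0.59,228,-282,-60,60],[0,0,0.59,228,-282,-60,60]]' 30
python3 - <<'E'
from h import *
s=r.state();p=r.camera_params("wrist");f=r.grab_frame("wrist")
cv2.imwrite("pics/w1.png",f[:,:,::-1])
print(s["eef_pos"],cv2.Rodrigues(s["orientation"])[0].round(3),s["joint_pos"])
print(proj(p,[.4757,.237,.08]))
import pickle;pickle.dump(p,open("w1.pkl","wb"))
E
```

```text
clock: 1.1
eef_pos: [0.4752, 0.2372, 0.3446]
orientation: [0.227, -3.132, -0.001]
wrist_force: [0.7, 0.4, -0.7]
opening: 0.706
grip_force: 0.0
[0.47519638 0.23720643 0.34457404] [[-0.99  -0.144 -0.001]
 [-0.144  0.99   0.   ]
 [ 0.001  0.    -1.   ]] [ 4.41147961e-01  2.98116736e-01  1.75717523e+00  7.67691678e-04
  1.08706068e+00 -1.27457068e+00]
[[270.08170002 214.37331727]]
```

View pics/w1.png

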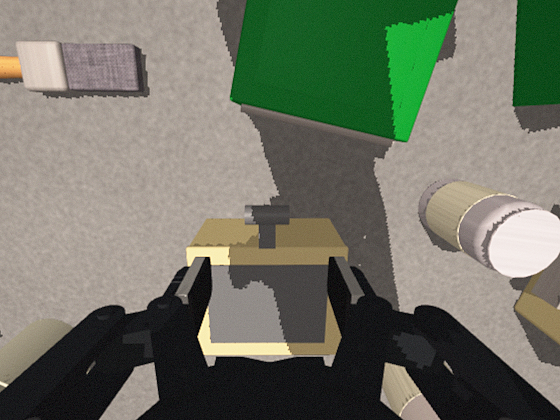

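The wrist view shows the pull barrel at (267,214), predicted (270,214), so the estimate holds to 2–3 mm. I'll descend and pinch.

```bash
python3 -m inch '[[0,0,0,0,-2,-50,60],[0,0,0,0,-2,-90,60],[0,0,0,0,-2,-109,60],[0,0,0,0,-2,-109,60],[0,0,0,0,-2,-109,28],[0,0,0,0,-2,-109,28],[0,0,0,0,-2,-109,28],[0,0,0,0,-2,-109,28]]' 30
```

```text
clock: 2.15
eef_pos: [0.4757, 0.2351, 0.2373]
orientation: [-0.229, 3.131, 0.001]
wrist_force: [-1.0, -2.2, 5.8]
opening: 0.41
grip_force: 32.2
```

```bash
python3 - <<'E'
import numpy as np
# arc rows: shift from start, 0.11 rad... dir to hinge u
u=np.array([np.cos(.145),np.sin(.145)])
for t in np.arange(0,1.9,.12).tolist()+[1.88]:
    print(round(t,2),np.round(140*np.r_[u*(1-np.cos(t)),np.sin(t)]).astype(int))
E
```

```text
0.0 [0 0 0]
0.12 [ 1  0 17]
0.24 [ 4  1 33]
0.36 [ 9  1 49]
0.48 [16  2 65]
0.6 [24  4 79]
0.72 [34  5 92]
0.84 [ 46   7 104]
0.96 [ 59   9 115]
1.08 [ 73  11 123]
1.2 [ 88  13 130]
1.32 [104  15 136]
1.44 [120  18 139]
1.56 [137  20 140]
1.68 [154  22 139]
1.8 [170  25 136]
1.88 [181  26 133]
```

```bash
python3 -m inch '[[0,0,0,1,0,17,28],[0,0,0,4,1,33,28],[0,0,0,9,1,49,28],[0,0,0,16,2,65,28],[0,0,0,24,4,79,28],[0,0,0,34,5,92,28],[0,0,0,46,7,104,28],[0,0,0,46,7,104,28]]'
```

```text
clock: 3.15
eef_pos: [0.5219, 0.242, 0.3401]
orientation: [-0.227, 3.132, 0.001]
wrist_force: [0.6, -0.6, -3.7]
opening: 0.412
grip_force: 31.1
```

```bash
python3 -m inch '[[0,0,0,13,2,11,28],[0,0,0,27,4,19,28],[0,0,0,42,6,26,28],[0,0,0,58,8,32,28],[0,0,0,74,11,35,28],[0,0,0,91,13,36,28],[0,0,0,108,15,35,28],[0,0,0,124,18,32,28]]'
```

```text
clock: 4.15
eef_pos: [0.6451, 0.2601, 0.3725]
orientation: [0.228, -3.133, -0.001]
wrist_force: [-1.9, -2.5, 3.2]
opening: 0.409
grip_force: 32.7
```

```bash
python3 -m inch '[[0,0,0,11,1,-3,28],[0,0,0,11,1,-3,28],[0,0,0,11,1,-3,60],[0,0,0,11,1,-3,60],[0,0,0,11,1,-3,60],[0,0,0,11,1,45,60],[0,0,0,-20,-3,90,60],[0,0,0,-20,-3,90,60]]'
python3 - <<'E'
from h import *
s=r.state();p=r.camera_params("wrist");f=r.grab_frame("wrist")
cv2.imwrite("pics/w2.png",f[:,:,::-1])
print(s["eef_pos"])
import pickle;pickle.dump(p,open("w2.pkl","wb"))
g=r.grab_frame("top");cv2.imwrite("pics/top2.png",g[:,:,::-1])
E
```

```text
clock: 5.15
eef_pos: [0.6241, 0.257, 0.4673]
orientation: [-0.228, 3.125, 0.005]
wrist_force: [0.4, -0.1, -0.1]
opening: 0.704
grip_force: 0.0
[0.62408322 0.25698751 0.46731033]
```

View pics/w2.png

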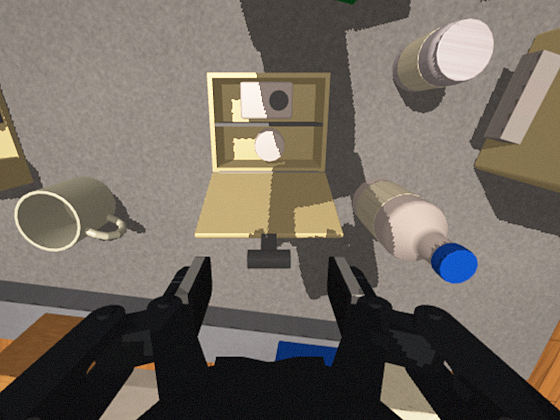

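The lid stands open, leaning over past the hinge. The cartridge is in the front compartment, with its top at (240,82)–(292,117), and the tub is behind it at (268,146).

```bash
python3 - <<'E'
from h import *
import pickle
p=pickle.load(open("w2.pkl","rb"));f=cv2.imread("pics/w2.png")
hsv=cv2.cvtColor(f,cv2.COLOR_BGR2HSV)
m=((hsv[...,1]<40)&(hsv[...,2]>95)).astype(np.uint8);m[:,:225]=0;m[:,315:]=0;m[:78]=0;m[124:]=0
m=cv2.morphologyEx(m,cv2.MORPH_OPEN,np.ones((3,3)))
c=max(cv2.findContours(m,0,1)[0],key=cv2.contourArea);q=cv2.minAreaRect(c);print(q,cv2.contourArea(c))
b=np.array([onz(p,u,.075) for u in cv2.boxPoints(q)]);print(b,b.mean(0))
b=np.array([onz(p,u,.075) for u in((240,82),(292,82),(292,117),(241,118))]);print(b,b.mean(0),np.linalg.norm(b[0]-b[1]),np.linalg.norm(b[0]-b[3]))
k=np.array([onz(p,u,.077) for u in((207,73),(330,73),(327,170),(212,172))]);print(k,k.mean(0))
E
```

```text
((253.5, 100.0), (34.0, 25.0), 90.0) 689.5
[[0.52055161 0.20933322 0.075     ]
 [0.51643132 0.23701688 0.075     ]
 [0.55235922 0.24224169 0.075     ]
 [0.55661278 0.21363749 0.075     ]] [0.53648873 0.22555732 0.075     ]
[[0.51969072 0.20810462 0.075     ]
 [0.51112756 0.26563785 0.075     ]
 [0.5479346  0.27199622 0.075     ]
 [0.55770973 0.21376843 0.075     ]] [0.53411565 0.23987678 0.075     ] 0.05816700153489567 0.038438572913705116
[[0.51612333 0.17124234 0.077     ]
 [0.49614543 0.30543799 0.077     ]
 [0.60216462 0.32431297 0.077     ]
 [0.62509835 0.18650758 0.077     ]] [0.55988294 0.24687522 0.077     ]
```

```bash
python3 -m inch '[[0,0,0,-50,-10,-20,77],[0,0,0,-90,-17,-60,77],[0,0,0,-90,-17,-120,77],[0,0,0,-90,-17,-175,77],[0,0,0,-90,-17,-215,77],[0,0,0,-90,-17,-245,77],[0,0,0,-90,-17,-264,77],[0,0,0,-90,-17,-264,77]]'
```

```text
clock: 6.25
eef_pos: [0.5344, 0.2394, 0.1986]
orientation: [0.227, -3.129, 0.004]
wrist_force: [-8.3, -2.6, 20.2]
opening: 0.902
grip_force: 8.7
```

```bash
python3 -m inch '[[0,0,0,0,0,0,50],[0,0,0,0,0,0,50],[0,0,0,0,0,0,50],[0,0,0,0,0,0,50],[0,0,0,0,0,0,50]]' 30
```

```text
clock: 6.88
eef_pos: [0.536, 0.2397, 0.1992]
orientation: [-0.229, 3.131, -0.002]
wrist_force: [-1.2, -3.4, 16.6]
opening: 0.7
grip_force: 36.9
```

```bash
python3 -m inch '[[0,0,0,0,0,3,50],[0,0,0,0,0,8,50],[0,0,0,0,0,8,50],[0,0,0,0,0,8,50]]' 40
python3 - <<'E'
from h import *
p=r.camera_params("wrist");f=r.grab_frame("wrist");g=r.grab_frame("scene")
cv2.imwrite("pics/w3.png",np.hstack([cv2.resize(f[120:420,100:460,::-1],(400,333)),cv2.resize(g[130:290,290:482,::-1],(400,333))]))
E
```

```text
clock: 7.38
eef_pos: [0.5352, 0.24, 0.2051]
orientation: [0.228, -3.132, 0.0]
wrist_force: [-0.3, 0.0, -0.4]
opening: 0.698
grip_force: 43.3
```

View pics/w3.png

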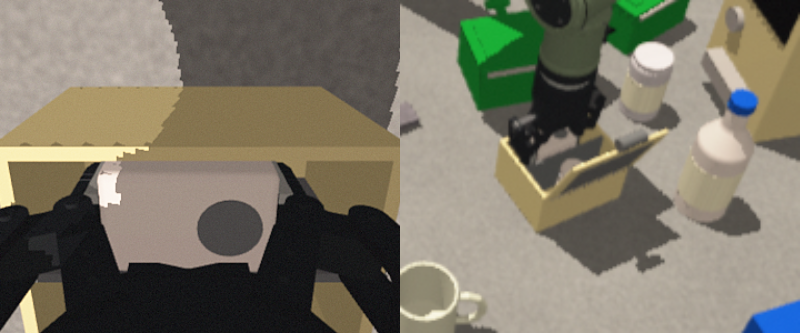

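The cartridge sits squarely between the fingers, gripped on its narrow ends. The lid is open and the contact force has gone, so I'll lift it straight up.

```bash
python3 -m inch '[[0,0,0,0,0,10,50],[0,0,0,0,0,30,50],[0,0,0,0,0,60,50],[0,0,0,0,0,90,50],[0,0,0,0,0,120,50],[0,0,0,0,0,120,50]]' 40
python3 - <<'E'
from h import *
s=r.state();print(s["eef_pos"],s["joint_pos"])
p=r.camera_params("scene");g=r.grab_frame("scene")
cv2.imwrite("pics/s4.png",cv2.resize(g[100:290,270:500,::-1],None,fx=3,fy=3))
print((proj(p,[s["eef_pos"]-[0,0,.145+.035+.012],s["eef_pos"]-[0,0,.11]])-[270,100])*3)
E
```

```text
clock: 8.22
eef_pos: [0.5359, 0.2403, 0.3288]
orientation: [-0.228, 3.127, 0.003]
wrist_force: [0.4, -0.4, -1.3]
opening: 0.697
grip_force: 43.3
[0.53589933 0.24030123 0.32876698] [ 4.01921776e-01  3.93608026e-01  1.65236000e+00  1.13891510e-04
  1.08903780e+00 -1.31420098e+00]
[[285.44116948 244.94832301]
 [299.03289255 179.95896878]]
```

View pics/s4.png

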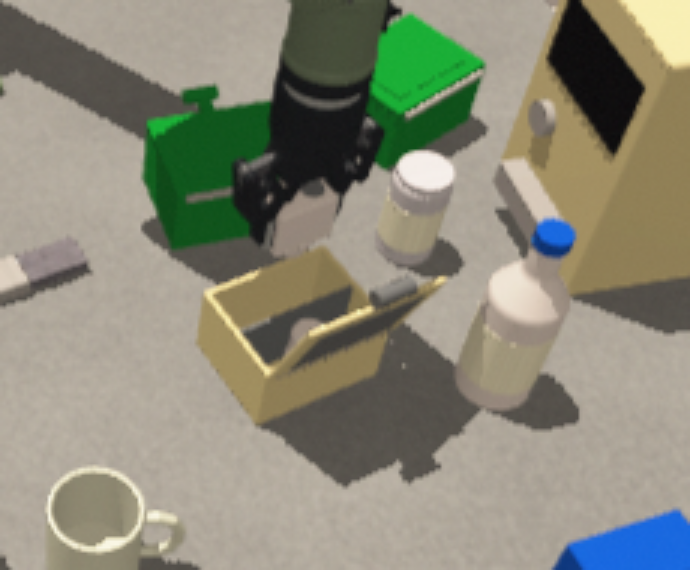

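The cartridge is clear of the box and held level, and the lid and tub haven't moved. I'll carry it to the open counter near (0.52, 0.03), turned to the dock's yaw.

```bash
python3 -m inch '[[0,0,0.02,-2,-30,0,50],[0,0,0.05,-6,-75,0,50],[0,0,0.08,-10,-125,0,50],[0,0,0.125,-14,-175,-10,50],[0,0,0.125,-16,-203,-40,50],[0,0,0.125,-16,-210,-80,50],[0,0,0.125,-16,-210,-105,50],[0,0,0.125,-16,-210,-119,50]]'
python3 -m inch '[[0,0,0,0,0,-2,50],[0,0,0,0,0,-4,50],[0,0,0,0,0,-4,50],[0,0,0,0,0,-4,50]]'
```

```text
clock: 9.28
eef_pos: [0.5184, 0.0298, 0.2043]
orientation: [0.422, -3.109, -0.001]
wrist_force: [0.2, -0.2, -1.7]
opening: 0.696
grip_force: 43.4
clock: 9.78
eef_pos: [0.5196, 0.0301, 0.2034]
orientation: [-0.423, 3.111, -0.0]
wrist_force: [-1.1, -0.0, -1.1]
opening: 0.695
grip_force: 43.4
```

```bash
python3 -m inch '[[0,0,0,0,0,-1,50],[0,0,0,0,0,-2,50],[0,0,0,0,0,-2,50],[0,0,0,0,0,-2,50]]'
python3 -m inch '[[0,0,0,0,0,-1,50],[0,0,0,0,0,-2,50],[0,0,0,0,0,-2,50],[0,0,0,0,0,-2,50]]'
```

```text
clock: 10.28
eef_pos: [0.5194, 0.03, 0.2007]
orientation: [0.423, -3.113, -0.0]
wrist_force: [0.4, 0.1, -1.3]
opening: 0.695
grip_force: 43.4
clock: 10.78
eef_pos: [0.5194, 0.0301, 0.1987]
orientation: [0.423, -3.113, -0.0]
wrist_force: [-0.6, -1.1, -0.5]
opening: 0.701
grip_force: 43.4
```

```bash
python3 -m inch '[[0,0,0,0,0,-1,50],[0,0,0,0,0,-1,50],[0,0,0,0,0,-1,50]]'
```

```text
clock: 11.15
eef_pos: [0.5194, 0.0301, 0.1978]
orientation: [-0.423, 3.113, 0.0]
wrist_force: [-0.2, -0.2, -0.5]
opening: 0.696
grip_force: 43.4
```

```bash
python3 -m inch '[[0,0,0,0,0,-1,50],[0,0,0,0,0,-1,50],[0,0,0,0,0,-1,50]]'
python3 -m inch '[[0,0,0,0,0,-1,50],[0,0,0,0,0,-1,50],[0,0,0,0,0,-1,50]]'
```

```text
clock: 11.52
eef_pos: [0.5194, 0.0301, 0.1967]
orientation: [0.423, -3.113, -0.0]
wrist_force: [-0.5, 0.1, -1.0]
opening: 0.701
grip_force: 43.4
clock: 11.9
eef_pos: [0.5194, 0.03, 0.1957]
orientation: [0.423, -3.113, -0.0]
wrist_force: [-0.5, -0.3, -1.5]
opening: 0.702
grip_force: 43.4
```

```bash
python3 -m inch '[[0,0,0,0,0,-1,50],[0,0,0,0,0,-1.5,50],[0,0,0,0,0,-1.5,50]]'
python3 -m inch '[[0,0,0,0,0,-0.5,50],[0,0,0,0,0,-0.5,50],[0,0,0,0,0,-0.5,50]]'
```

```text
clock: 12.28
eef_pos: [0.5194, 0.0301, 0.1943]
orientation: [0.423, -3.113, -0.0]
wrist_force: [-0.7, 0.3, -0.4]
opening: 0.7
grip_force: 43.6
clock: 12.65
eef_pos: [0.5194, 0.0301, 0.1943]
orientation: [-0.423, 3.113, 0.0]
wrist_force: [-1.9, 0.5, 4.7]
opening: 0.702
grip_force: 44.0
```

```bash
python3 -m inch '[[0,0,0,0,0,0,62],[0,0,0,0,0,0,70],[0,0,0,0,0,0,78],[0,0,0,0,0,0,78],[0,0,0,0,0,40,78],[0,0,0,10,3,90,78],[0,0,0,30,8,140,78],[0,0,0,30,8,140,78]]'
python3 - <<'E'
from h import *
s=r.state();p=r.camera_params("wrist");f=r.grab_frame("wrist")
cv2.imwrite("pics/w5.png",f[:,:,::-1])
print(s["eef_pos"])
import pickle;pickle.dump(p,open("w5.pkl","wb"))
print(proj(p,[.5194,.03,.07]))
g=r.grab_frame("top");cv2.imwrite("pics/top5.png",g[:,:,::-1])
E
```

```text
clock: 13.65
eef_pos: [0.5514, 0.0383, 0.338]
orientation: [-0.422, 3.102, -0.001]
wrist_force: [0.6, -0.3, 0.7]
opening: 0.914
grip_force: 0.0
[0.55143968 0.03834575 0.33801315]
[[272.20063143 169.87706266]]
```

View pics/w5.png

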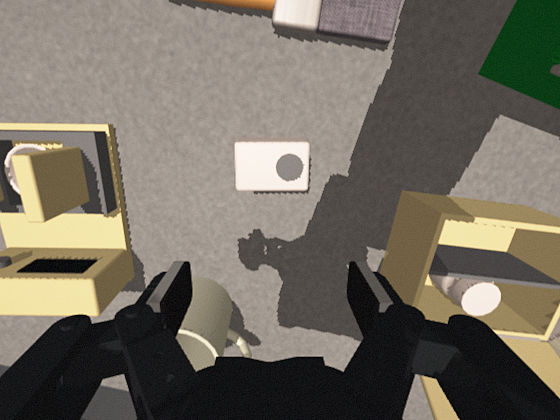

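The cartridge is standing upright on the counter, with its top face centred near (272,166). I'll measure it exactly.

```bash
python3 - <<'E'
from h import *
import pickle
p=pickle.load(open("w5.pkl","rb"));f=cv2.imread("pics/w5.png")
m=(f.min(2)>170).astype(np.uint8);m[:110]=0;m[220:]=0;m[:,:200]=0;m[:,340:]=0
c=max(cv2.findContours(m,0,1)[0],key=cv2.contourArea);q=cv2.minAreaRect(c);print(q)
b=np.array([onz(p,u,.070) for u in cv2.boxPoints(q)]);print(b.mean(0))
for i in range(4):
    d=b[(i+1)%4]-b[i];print(np.linalg.norm(d),np.arctan2(d[1],d[0]))
# dock rim in w5, top view refinement of the dock not possible here
E
```

```text
((271.5, 166.0), (48.0, 75.0), 90.0)
[0.51701967 0.02873342 0.07      ]
0.05833191963196261 1.8434351278437198
0.03836941155059527 0.31336633923816887
0.061293817780415746 -1.2976210279375129
0.03839599612592426 -2.905414419426952
```

```bash
python3 -m inch '[[0,0,-0.18,-10,-3,0,64],[0,0,-0.36,-20,-6,0,64],[0,0,-0.54,-34,-9,0,64],[0,0,-0.72,-34,-9,0,64],[0,0,-0.9,-34,-9,0,64],[0,0,-1.08,-34,-9,0,64],[0,0,-1.26,-34,-9,0,64],[0,0,-1.44,-34,-9,0,64]]' 30
python3 -m inch '[[0,0,-0.13,0,0,0,64],[0,0,-0.13,0,0,0,64],[0,0,-0.13,0,0,-40,64],[0,0,-0.13,0,0,-80,64],[0,0,-0.13,0,0,-110,64],[0,0,-0.13,0,0,-127,64],[0,0,-0.13,0,0,-135,64],[0,0,-0.13,0,0,-135,64]]'
python3 - <<'E'
from h import *
s=r.state();print(s["eef_pos"],cv2.Rodrigues(s["orientation"])[0][:,1])
E
```

```text
clock: 14.75
eef_pos: [0.5143, 0.0289, 0.3315]
orientation: [-1.74, -2.611, 0.005]
wrist_force: [0.8, 0.4, -0.2]
opening: 0.754
grip_force: 0.0
clock: 15.75
eef_pos: [0.5151, 0.029, 0.1982]
orientation: [-1.899, -2.501, 0.002]
wrist_force: [-0.3, 0.7, 0.4]
opening: 0.747
grip_force: 0.0
[0.51509393 0.02900505 0.19816535] [ 0.96326051  0.26856449 -0.00151995]
```

```bash
python3 -m inch '[[0,0,0,2,0,2,64],[0,0,0,2,0,2,64],[0,0,0,2,0,2,54],[0,0,0,2,0,2,48],[0,0,0,2,0,2,43],[0,0,0,2,0,2,30],[0,0,0,2,0,2,30],[0,0,0,2,0,2,30]]' 30
```

```text
clock: 16.75
eef_pos: [0.5174, 0.029, 0.2008]
orientation: [1.901, 2.501, 0.0]
wrist_force: [-1.0, -0.0, 2.3]
opening: 0.465
grip_force: 30.5
```

```bash
python3 -m inch '[[0,0,0,0,0,3,30],[0,0,0,0,0,10,30],[0,0,0,0,0,30,30],[0,0,0,0,0,60,30],[0,0,0,0,0,90,30],[0,0,0,0,0,90,30]]' 40
python3 - <<'E'
from h import *
import pickle
s=r.state();p=r.camera_params("wrist");f=r.grab_frame("wrist");g=r.grab_frame("top");h=r.grab_frame("scene")
print(s["eef_pos"])
pickle.dump(p,open("w6.pkl","wb"));cv2.imwrite("pics/w6.png",f[:,:,::-1]);cv2.imwrite("pics/top6.png",g[:,:,::-1])
cv2.imwrite("pics/v6.png",np.hstack([cv2.resize(f[:,:,::-1],(440,330)),cv2.resize(h[150:330,160:356,::-1],(360,330))]))
E
```

```text
clock: 17.5
eef_pos: [0.5181, 0.0291, 0.2931]
orientation: [1.898, 2.498, 0.006]
wrist_force: [-0.1, -0.7, -0.9]
opening: 0.467
grip_force: 40.5
[0.518077   0.02908297 0.29308473]
```

View pics/v6.png

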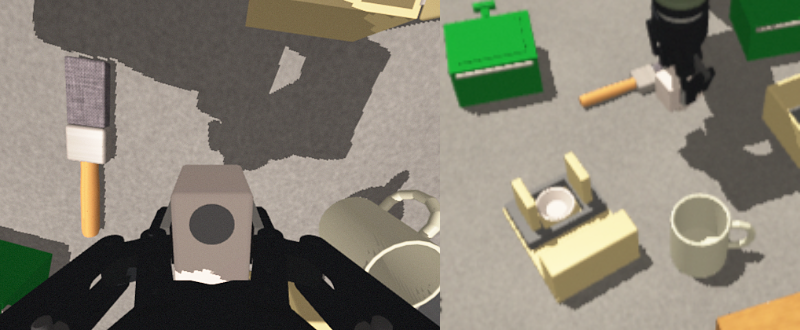

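The cartridge is held squarely by its broad sides, and the dock's bowl and cheeks show clearly in the scene view. I'll refine the seat position from the bowl in two views.

```bash
python3 - <<'E'
from h import *
out=[]
for n,fn,x0,y0 in(("top","pics/top6.png",330,165),("scene","pics/scene0.png",190,225)):
    p=r.camera_params(n);f=cv2.imread(fn)
    c0=proj(p,[.590,-.179,.03])[0];print(n,c0)
    hsv=cv2.cvtColor(f,cv2.COLOR_BGR2HSV)
    m=((hsv[...,1]<45)&(hsv[...,2]>115)).astype(np.uint8)
    k=np.zeros_like(m);cv2.circle(k,tuple(int(v) for v in c0.round()),17,1,-1);m&=k
    c=max(cv2.findContours(m,0,1)[0],key=cv2.contourArea);e=cv2.fitEllipse(cv2.convexHull(c));print(e,onz(p,e[0],.03))
    x,y=map(int,c0);out.append(cv2.resize(f[y-35:y+35,x-35:x+35],(400,400),interpolation=cv2.INTER_CUBIC));print("crop origin",x-35,y-35)
cv2.imwrite("pics/d.png",np.hstack(out))
E
```

```text
top [364.12305628 198.83252244]
((364.179931640625, 198.5703887939453), (17.648780822753906, 19.748611450195312), 166.185546875) [ 0.59076338 -0.17912873  0.03      ]
crop origin 329 163
scene [222.70140275 259.93429012]
((223.69842529296875, 258.2913513183594), (28.807891845703125, 32.782745361328125), 136.32704162597656) [ 0.58582542 -0.17534749  0.03      ]
crop origin 187 224
```

View pics/d.png

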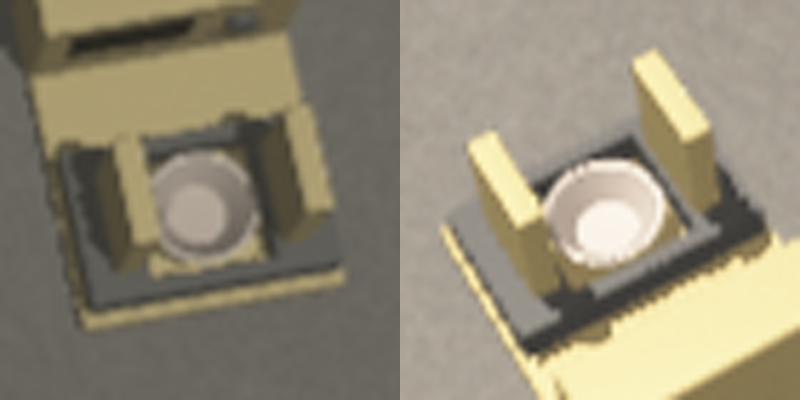

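```bash
python3 - <<'E'
from h import *
s=70/400
T=lambda u,v:((u+.5)*s-.5+329,(v+.5)*s-.5+163)
S=lambda u,v:((u-400+.5)*s-.5+187,(v+.5)*s-.5+224)
for n,F,rim,L in(("top",T,(206,207),((115,138),(138,133),(160,238),(133,243),(288,110),(310,105),(333,207),(308,212))),("scene",S,(605,213),((470,138),(490,130),(543,212),(520,225),(635,60),(655,48),(712,128),(693,140)))):
    p=r.camera_params(n);k=np.array([onz(p,F(*q),.092) for q in L]);a,b=k[:4].mean(0),k[4:].mean(0)
    d=a-b if a[1]>b[1] else b-a
    print(n,"rim",onz(p,F(*rim),.03),"mid",(a+b)/2,"sep",np.linalg.norm(d),"yaw",np.arctan2(-d[0],d[1]),"len",np.linalg.norm(k[1]-k[2]),np.linalg.norm(k[5]-k[6]))
E
```

```text
top rim [ 0.59016411 -0.18041942  0.03      ] mid [ 0.58955665 -0.17853553  0.092     ] sep 0.08244852945645499 yaw 0.24856196835352626 len 0.05132063894221154 0.05011061178788774
scene rim [ 0.59261351 -0.18024512  0.03      ] mid [ 0.5912232  -0.17966356  0.092     ] sep 0.08245734302813307 yaw 0.24135960943129 len 0.05091778387495881 0.05224773244878021
```

```bash
python3 -m inch '[[0,0,0,0,0,35,30],[0,0,0,8,-22,45,30],[0,0,-0.01,25,-70,45,30],[0,0,-0.01,44,-125,45,30],[0,0,-0.01,62,-178,45,30],[0,0,-0.01,73,-209,45,30],[0,0,-0.01,73,-209,45,30],[0,0,-0.01,73,-209,45,30]]'
python3 - <<'E'
from h import *
s=r.state();print(s["eef_pos"],s["wrist_force"],cv2.Rodrigues(s["orientation"])[0][:,1:])
E
```

```text
clock: 18.65
eef_pos: [0.59, -0.1795, 0.3342]
orientation: [-1.912, -2.489, 0.001]
wrist_force: [0.2, -0.4, -1.5]
opening: 0.464
grip_force: 40.7
[ 0.59000745 -0.17949975  0.33424783] [ 0.1590199  -0.37903974 -1.48811415] [[ 0.96617007 -0.00295055]
 [ 0.25789415  0.00154717]
 [-0.00245175 -0.99999445]]
```

Well placed. I'll descend to about 12 mm above the seat, watching the force.

```bash
python3 -m inch '[[0,0,0,0,0,-20,30],[0,0,0,0,0,-38,30],[0,0,0,0,0,-54,30],[0,0,0,0,0,-70,30],[0,0,0,0,0,-84,30],[0,0,0,0,0,-95,30],[0,0,0,0,0,-103,30],[0,0,0,0,0,-106,30]]'
python3 -m inch '[[0,0,0,0,0,-2,30],[0,0,0,0,0,-4,30],[0,0,0,0,0,-6,30],[0,0,0,0,0,-6,30]]'
```

```text
clock: 19.65
eef_pos: [0.5904, -0.18, 0.2293]
orientation: [-1.913, -2.491, 0.0]
wrist_force: [0.4, 0.5, -0.9]
opening: 0.462
grip_force: 40.7
clock: 20.15
eef_pos: [0.5904, -0.1799, 0.2237]
orientation: [-1.914, -2.492, -0.0]
wrist_force: [0.1, 0.5, -2.0]
opening: 0.461
grip_force: 40.7
```

```bash
python3 -m inch '[[0,0,0,0,0,-1,30],[0,0,0,0,0,-3,30],[0,0,0,0,0,-5,30],[0,0,0,0,0,-5,30]]'
python3 -m inch '[[0,0,0,0,0,-1,30],[0,0,0,0,0,-2,30],[0,0,0,0,0,-2,30]]'
```

```text
clock: 20.65
eef_pos: [0.5903, -0.1799, 0.2185]
orientation: [-1.913, -2.491, 0.0]
wrist_force: [0.3, 0.2, -2.2]
opening: 0.463
grip_force: 40.7
clock: 21.02
eef_pos: [0.5904, -0.18, 0.2167]
orientation: [-1.913, -2.492, -0.0]
wrist_force: [-0.9, 0.4, -1.6]
opening: 0.467
grip_force: 40.7
```

```bash
python3 -m inch '[[0,0,0,0,0,-1,30],[0,0,0,0,0,-1,30],[0,0,0,0,0,-1,30]]'
python3 -m inch '[[0,0,0,0,0,-0.7,30],[0,0,0,0,0,-0.7,30],[0,0,0,0,0,-0.7,30]]'
```

```text
clock: 21.4
eef_pos: [0.5904, -0.1801, 0.2158]
orientation: [1.913, 2.491, -0.0]
wrist_force: [-1.1, -0.4, -0.4]
opening: 0.463
grip_force: 40.9
clock: 21.78
eef_pos: [0.5904, -0.1801, 0.2154]
orientation: [1.913, 2.491, -0.0]
wrist_force: [-2.2, -2.4, 4.8]
opening: 0.465
grip_force: 41.2
```

Contact at about 0.7 mm above home, with a slight sideways push from the bowl. I'll yield to it a little and go down.

```bash
python3 -m inch '[[0,0,0,-0.7,-0.7,0,30],[0,0,0,-1,-1,-0.4,30],[0,0,0,-1,-1,-0.7,30],[0,0,0,-1,-1,-0.7,30]]' 25
```

```text
clock: 22.28
eef_pos: [0.5897, -0.1807, 0.2149]
orientation: [1.913, 2.491, 0.002]
wrist_force: [-0.8, 0.7, 5.3]
opening: 0.462
grip_force: 41.4
```

```bash
python3 -m inch '[[0,0,0,0,0,0.5,41],[0,0,0,0,0,0.5,46],[0,0,0,0,0,0.5,54],[0,0,0,0,0,0.5,62],[0,0,0,0,0,0.5,62],[0,0,0,0,0,30,62],[0,0,0,0,0,70,62],[0,0,0,0,0,110,62]]' 20
python3 -m inch '[[0,0,0,0,0,30,62],[0,0,0,-50,0,50,62],[0,0,0,-110,10,60,62],[0,0,0,-170,20,60,62],[0,0,0,-200,30,60,62],[0,0,0,-200,30,60,62]]'
python3 - <<'E'
from h import *
f=r.grab_frame("top");h=r.grab_frame("scene")
p=r.camera_params("top");q=r.camera_params("scene")
R=[]
for P,o,s in((p,(300,140),4),(q,(180,200),4)):
    a=.255;X=[[.590-.0+dx*np.cos(a)-dy*np.sin(a),-.180+dx*np.sin(a)+dy*np.cos(a),.084] for dx in(-.02,.02) for dy in(-.03,.03)]
    R.append(((proj(P,X)-o)*s).round())
print(R)
cv2.imwrite("pics/fin.png",np.hstack([cv2.resize(f[140:240,300:400,::-1],(400,400)),cv2.resize(h[200:300,180:280,::-1],(400,400))]))
b=np.vstack([cv2.resize(h[:,:,::-1],(400,300)),cv2.resize(f[:,:,::-1],(400,300))]);a=cv2.imread("pics/fin.png")
cv2.imwrite("pics/fin.png",np.hstack([np.vstack([a[:,:400]*1,a[:,400:]])[::1][:800],np.zeros((800,1,3),np.uint8)])[:600] if 0 else np.hstack([b,np.vstack([cv2.resize(a[:,:400],(300,300)),cv2.resize(a[:,400:],(300,300))])]))
E
```

```text
clock: 23.28
eef_pos: [0.5893, -0.1809, 0.3253]
orientation: [-1.913, -2.491, 0.0]
wrist_force: [0.1, 0.4, -0.8]
opening: 0.728
grip_force: 0.0
clock: 24.02
eef_pos: [0.3874, -0.1503, 0.3847]
orientation: [1.914, 2.491, 0.0]
wrist_force: [0.3, 0.4, 0.2]
opening: 0.726
grip_force: 0.0
[array([[321., 235.],
       [233., 251.],
       [308., 178.],
       [221., 194.]]), array([[103., 193.],
       [187., 151.],
       [132., 238.],
       [217., 195.]])]
```

View pics/fin.png

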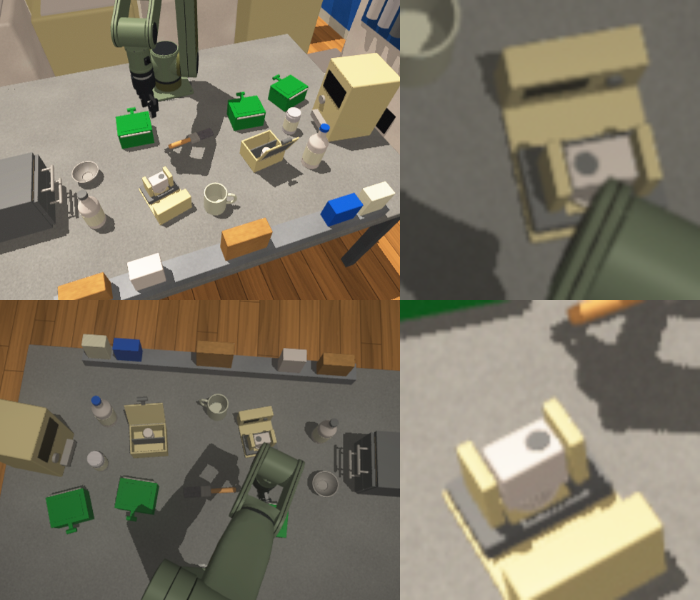

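The picture shows the cartridge upright between the cheeks, its top corners within about 1.5 px of where a fully seated top would be. The lid is open, the bystanders haven't moved and the robot is clear.

```bash
python3 -c "
from cell import r
print(r.close_job())"
```

```text
the job is handed in; nothing more can be done
None
```

The job is handed in: the final pictures show the cartridge upright and fully down in the dock's bowl, the lid open and the other objects in place, after about 24 s of the 67 s allowed.

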